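Lift the degreased linear bearing out of the drain tray with the tongs

ROBOT

A 6-joint arm with a two-finger parallel gripper is mounted at the origin on the work surface. World frame = base frame: x ahead of the robot, y to its left, z up, the work surface at z = 0. Lengths are in m, angles in rad, forces in N, time in s.
With the tool pointing down it reaches from about 0.325 to 0.775 m from the base axis. Payload 9.3 kg.
Tool frame: the origin (TCP) lies where the fingers leave the gripper's body, on its centre line; the fingertips stand 73 mm ahead of it and the grasp point (between the pads) lies 54 mm ahead of it; z points along the fingers, y is the direction in which the jaws open and shut (so a half turn about z gives the same grasp; the last joint's range is limited). The gripper opens to 85 mm and grips with 20 to 120 N. Pads are 22 mm wide; open, the fingers measure 114 mm over their backs; the gripper's body (76 mm by 85 mm) begins 54 mm behind the grasp point. The pads swing forward as they close: fully open they stand 13 mm farther back than shut.
Start: joints at [1.101, 0.259, 0.021, 1.334, 0, 1.418], TCP at [0.171, 0.523, 0.304] pointing down, gripper open.
Joint ranges: [-3.04, 3.04], [-0.91, 1.82], [-1.04, 1.36], [-1.92, 1.95], [-1.52, 1.45], [-3.14, 3.14]. Speed limits (rad/s): [2.22, 2.22, 2.79, 3.14, 3.14, 3.14].

INTERFACE

Orientations are given as [roll, pitch, yaw] about the fixed x, y, z axes, in that order (R = Rz(yaw) Ry(pitch) Rx(roll)).
In Python, from workcell import telemetry, capture, order, spot_in, place_of gives the robot as it stands.
- The arm moves only by the tool move_arm, never from a script. Its argument "rows" is a list of rows, each a list of 4 numbers: the shift along the tool's x, y, z in mm, then the turn about the tool's z in degrees. A call has 1 to 10 rows; each row shifts and turns the commanded pose from where the row before left it, along the tool's axes as they then stand; what a row does not reach is not made up. A row lasts 1/8 s, in which the tool goes at most 62.5 mm and 10.7 degrees, less where a joint would pass 70% of its speed; a pose out of reach is approached as far as the arm can. A call with a gripper value outside its range is refused whole. "fingers" is the finger opening in mm, from 0 to 85.4, set as the call begins (left out, the last holds). The fingers move at their own pace and stop on an object; "squeeze" is the grip in N (left out, the last holds). Time passes only in rows, so rows that do not move let the fingers close. It gives the time, the measured TCP pose, the force and the opening at its end, in the units of the state.
- telemetry.state(): the state, without advancing time (a new reading comes with each control period).
- capture(name): name is "scene" or "top" or "wrist"; returns a dict with "color" (384x512x3 uint8, red, green, blue), "fov_y" (degrees; the focal length in pixels is half the picture's height over the tangent of half this angle, whatever the lens; pixels are square), "cx", "cy" (the principal point, pixels), "rvec" (rotation vector, rad) and "tvec" (3), from world to camera coordinates, as OpenCV has them. Camera axes: x right, y down, z forward; pixel columns grow to the right and rows downward; lengths in m; the calibration is good to about 2 mm. A picture is of the moment at which its call begins. There is no depth.
- order.close_job(): hands the job in, once; it reports no verdict.
Trained networks look in the newest picture that a camera, given by its name, has taken for a name from the list of things; names that differ only in an ending like _2 or _b are one class to them, and where a whole thing is asked for, a point or a joint stands for the part that bears it (a point fixed in the world has none). Each returns a list of dicts, best first, with "conf" (0 to 1); they miss things now and then, are a little off and sometimes report something else, mostly with a low value. They report only what shows in the picture. A call takes as long as a camera call. They do not tell look-alikes from the thing itself.
- spot_in(camera, query): "box" ([left, top, width, height] in pixels, round what is visible of it).
- place_of(camera, query): "uv" ([column, row] in pixels: a listed point, or the origin of a listed thing).
The state is a dict: "time_s": time; "qpos": joint angles; "qd": joint speeds; "effort": joint torques, N m; "tcp_pos": TCP position; "ee_rot": TCP orientation; "force": force on the tool from outside, world axes, zero at the start; "wrist_torque": the same for the moment, N m; "width": opening from 0.0 (shut) to 1.0 (fully open).
Only numpy, scipy, OpenCV 4.12 (cv2) and the standard library are available. Lean on these libraries where they do the work, as an engineer would, in place of code of your own. Each camera call takes 0.05 s, during which the arm holds its last target. There are 200 camera calls.

TASK

The parts on the drain tray are freshly degreased. Pick up the spring tongs from the bench mat, close their jaws on the linear bearing (the tall plain steel sleeve standing on the tray), lift it about 10 cm clear of the tray and finish while holding it up there, still, in the jaws of the tongs: the program ends with the tongs and the bearing in the air. The gripper itself must never touch the clean bearing, and the two flat parts on the tray, the oil bottle and the hex driver stay where they are.

Things in the scene. Friction and masses are not known exactly. Their poses are not given: they have to be found in the camera images.
- tongs_grip (a point): Middle of the tongs' hand grip, on the centre line half-way between the two legs, half-way up (11 mm above their underside), close to their centre of mass. +x along the tongs to the jaws, y across the legs, z up. Here the tongs are 53 mm wide over the legs' outer faces at rest; the flat grip faces (100 mm long, 22 mm tall) become parallel when squeezed to 40 mm.
- tongs_jaws (a point): Middle of the tongs' jaws, on the centre line, half-way up, 108 mm ahead of tongs_grip, same axes. The jaws are flat white nylon-sleeved pads 52 mm long, 22 mm tall, 5 mm thick. Free gap between them: 56 mm at rest, 47 mm with the grip squeezed to 49 mm, 28 mm at 40 mm: each 1 mm of squeeze closes them by 2.1 mm.
- mat: Flat dark rubber bench mat, 300 x 150 x 2 mm, fixed; the tongs lie on it. Origin at its centre, on the bench.
- tray: White plastic drain tray, 160 mm (x) by 270 mm (y), fixed; its perforated deck is 14 mm above the bench, with a lip 3 mm higher round the edge. Origin at its centre, on the bench. Three steel parts stand on it in a row along its y axis, about 80 mm apart, in any order.
- bearing_center (a point): Centre of the linear bearing, a plain steel sleeve 28 mm in diameter and 37 mm tall with a 16 mm bore, standing on end on the tray's deck, about 70 g; the centre is half-way up, 18.5 mm above the deck. Its z is the sleeve's axis.
- bearing: The same linear bearing; origin at the centre of its lower end.
- ring_bearing: Bystander: flat ring ball bearing, 32 mm in diameter, 9 mm tall, lying on the tray. Origin at the centre of its underside.
- collar: Bystander: clamp shaft collar, 34 mm in diameter, 13 mm tall, lying on the tray. Origin at the centre of its underside.
- oil_bottle: Bystander: small white oil bottle, 54 mm in diameter, 125 mm tall, standing at the far side. Origin at the centre of its underside.
- hex_driver: Bystander: black-handled driver, 150 mm long, 26 mm thick, lying between the robot and the work. Origin under its middle.
- tongs: The whole one-piece stainless spring tongs, 236 mm long, 150 g, lying flat on the mat with the two legs (strips on edge, 22 mm tall, 2.5 mm thick) side by side; origin 11 mm below tongs_grip. U-bend 102 mm behind it, jaw tips 132 mm ahead. Squeezing at the grip takes 3 N at first, 5 N at 49 mm wide, 8 N at 40 mm; let go, they spring open.
There are look-alikes about, which are no part of the job. Several things look just like the tongs: the one meant starts farthest from the robot's base.

How it is judged:
On the way, in this order (a step that is already met when the one before it is completed fails the run):
1. the tongs are in the gripper, lifted off the mat, with the bearing still standing in its place (contact force between the fingers and tongs above 1 N and height (world z) of tongs_grip above 0.03 m and contact force between tongs and mat below 0.05 N and distance of bearing_center from where it was at the start of the episode below 0.01 m and contact force between tongs and bearing below 0.05 N), for 0.2 s.
2. the jaws of the tongs are closed on the bearing (contact force between tongs and bearing above 1 N and x of bearing_center in the frame of tongs_jaws above -0.03 m and contact force between the fingers and tongs above 1 N), for 0.2 s.
At the end, for the whole second after the job is handed in: Bearing held still (under 30 mm/s) in the tongs' jaws, its centre 90 mm or more above the bench and the tongs' grip 80 mm; jaws press it, gripper presses the tongs, not the bearing; neither bearing nor tongs rests on anything; the four bystanders lie within 20 mm of their starts (height (world z) of bearing_center above 0.09 m and height (world z) of tongs_grip above 0.08 m and contact force between tongs and bearing above 1 N and contact force between the fingers and tongs above 2 N and x of bearing_center in the frame of tongs_jaws between -0.03 and 0.035 m and contact force between the fingers and bearing below 0.05 N and contact force between each of bearing, tongs and tray below 0.05 N and contact force between bearing and ring_bearing below 0.05 N and contact force between bearing and collar below 0.05 N and contact force between each of bearing, tongs and oil_bottle below 0.05 N and contact force between tongs and mat below 0.05 N and linear speed of bearing below 0.03 m/s and distance of each of ring_bearing, collar, oil_bottle, hex_driver from where it was at the start of the episode below 0.02 m); the arm keeps its last pose, push and grip.
It fails at once if the gripper or arm touches the clean bearing (contact force between any of the fingers, the arm and bearing above 0.2 N).
It fails at once if a bystander (ring bearing, collar, oil bottle, hex driver) is moved more than 20 mm (distance of any of ring_bearing, collar, oil_bottle, hex_driver from where it was at the start of the episode above 0.02 m).
It also fails if it takes over 45 s, if anything falls off the work surface, if the arm or the gripper's body presses on something with over 40 N, if the wrist force passes 120 N, or if a joint passes its speed limit or range.

## Working session

There is one attempt and no reset: what is moved stays moved. The work goes in short steps, Python scripts to look and compute and a tool call to move; the robot and the scene stay as the last step left them, time stands still between calls to the robot, and variables do not carry over. Pictures are saved under pics/ and viewed, about 8 in all and at most 12, crops included, and the job is handed in when it is done.

Besides the shell and the picture viewer there is one more tool, called after "Emit:" in YAML: its name, and indented under it one key for each argument. move_arm: Moves the arm, as the interface text tells. Its arguments: {"type":"object","properties":{"rows":{"type":"array"},"fingers":{"type":"number"},"squeeze":{"type":"number"}},"required":["rows"]}

```bash
mkdir -p pics; ls
cat > h.py <<'E'
import numpy as np, cv2
from workcell import telemetry, capture, order, spot_in, place_of
def K(c):
    f=c["color"].shape[0]/2/np.tan(np.radians(c["fov_y"])/2)
    return f
def ray(c,uv):
    f=K(c);R=cv2.Rodrigues(np.array(c["rvec"],float))[0];t=np.array(c["tvec"],float).ravel()
    d=R.T@np.array([(uv[0]-c["cx"])/f,(uv[1]-c["cy"])/f,1.]);return -R.T@t,d
def onz(c,uv,z):
    o,d=ray(c,uv);return o+d*(z-o[2])/d[2]
def proj(c,p):
    f=K(c);R=cv2.Rodrigues(np.array(c["rvec"],float))[0];q=R@np.array(p,float)+np.array(c["tvec"],float).ravel()
    return np.array([f*q[0]/q[2]+c["cx"],f*q[1]/q[2]+c["cy"]])
def save(c,n,s=1,crop=None):
    im=c["color"]
    if crop: x,y,w,h=crop; im=im[y:y+h,x:x+w]
    cv2.imwrite("pics/"+n,cv2.resize(im[...,::-1],None,fx=s,fy=s,interpolation=cv2.INTER_CUBIC))
E
python3 - <<'E'
from h import *
np.set_printoptions(precision=3,suppress=True)
cs={}
for n in("top","scene"):
    c=capture(n);cs[n]=c
    print(n,"cam",ray(c,(0,0))[0],c["fov_y"])
    for q,z in(("tongs_grip",.013),("tongs_jaws",.013),("tongs",.002),("bearing_center",.0325),("ring_bearing",.014),("collar",.014),("oil_bottle",0),("hex_driver",0),("tray",0),("mat",0)):
        for d in place_of(n,q): print(q,round(d["conf"],2),np.round(d["uv"]),onz(c,d["uv"],z))
im=np.hstack([cs["top"]["color"]]);save(cs["top"],"top0.png",1.5);save(cs["scene"],"scene0.png",1.5)
s=telemetry.state();print(s)
E
```

```text
pics
top cam [ 0.312 -0.023  1.238] 49.976686902677095
tongs_grip 0.79 [160. 292.] [0.265 0.259 0.013]
tongs_grip 0.62 [366. 296.] [ 0.237 -0.335  0.013]
tongs_jaws 0.97 [183. 315.] [0.197 0.192 0.013]
tongs_jaws 0.59 [363. 254.] [ 0.358 -0.334  0.013]
tongs_jaws 0.5 [312. 144.] [ 0.697 -0.202  0.013]
tongs 0.82 [366. 295.] [ 0.24  -0.339  0.002]
tongs 0.69 [154. 288.] [0.275 0.278 0.002]
tongs 0.62 [307. 176.] [ 0.601 -0.185  0.002]
bearing_center 0.44 [212. 182.] [0.581 0.106 0.032]
ring_bearing 0.57 [163. 182.] [0.588 0.256 0.014]
collar 0.6 [186. 181.] [0.591 0.188 0.014]
collar 0.23 [213. 182.] [0.587 0.105 0.014]
collar 0.22 [308. 178.] [ 0.589 -0.185  0.014]
oil_bottle 0.64 [259. 111.] [ 0.817 -0.042  0.   ]
hex_driver 0.54 [246. 245.] [0.394 0.007 0.   ]
hex_driver 0.16 [310. 177.] [ 0.596 -0.195  0.   ]
tray 0.82 [186. 184.] [0.584 0.188 0.   ]
tray 0.59 [211. 182.] [0.587 0.112 0.   ]
mat 0.84 [308. 177.] [ 0.596 -0.186  0.   ]
mat 0.5 [211. 182.] [0.588 0.112 0.   ]
scene cam [0.896 0.466 0.66 ] 57.82032926126513
tongs_grip 0.96 [200. 164.] [ 0.61  -0.179  0.013]
tongs_gri
[... 518 characters left out ...]
collar 0.77 [290. 249.] [0.58  0.169 0.014]
oil_bottle 0.63 [153. 237.] [ 0.811 -0.039  0.   ]
oil_bottle 0.31 [165. 170.] [ 0.694 -0.227  0.   ]
hex_driver 0.54 [308. 178.] [0.393 0.018 0.   ]
tray 0.81 [293. 261.] [0.588 0.19  0.   ]
mat 0.56 [204. 164.] [ 0.596 -0.19   0.   ]
{'time_s': 1.1, 'qpos': array([ 1.101,  0.259,  0.021,  1.334, -0.   ,  1.418]), 'qd': array([ 0.   , -0.   ,  0.   ,  0.   ,  0.002,  0.   ]), 'effort': array([ -0.001, -55.54 ,  34.474,   0.002,  -0.   ,  -0.   ]), 'tcp_pos': array([0.171, 0.523, 0.304]), 'ee_rot': array([-3.142,  0.   ,  2.825]), 'force': array([-0.303,  0.75 ,  1.029]), 'wrist_torque': array([-0.031, -0.01 , -0.002]), 'width': 0.9981550024575586}
```

View pics/top0.png

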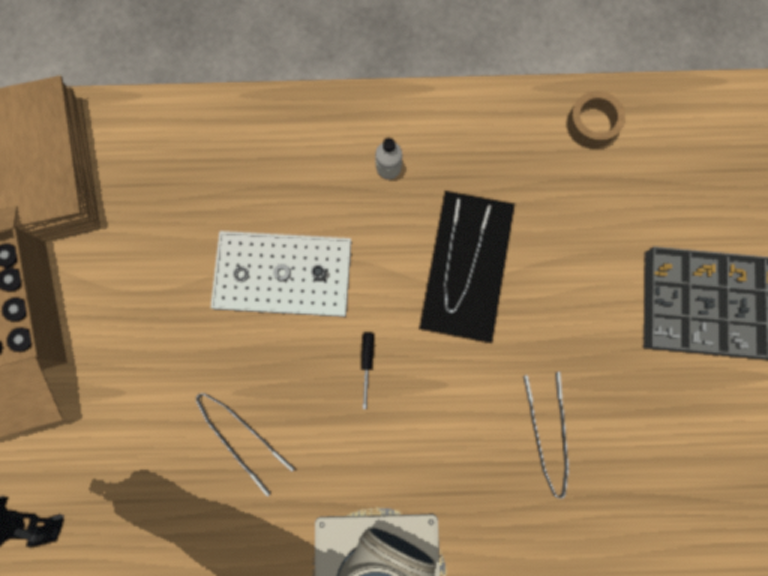

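View pics/scene0.png

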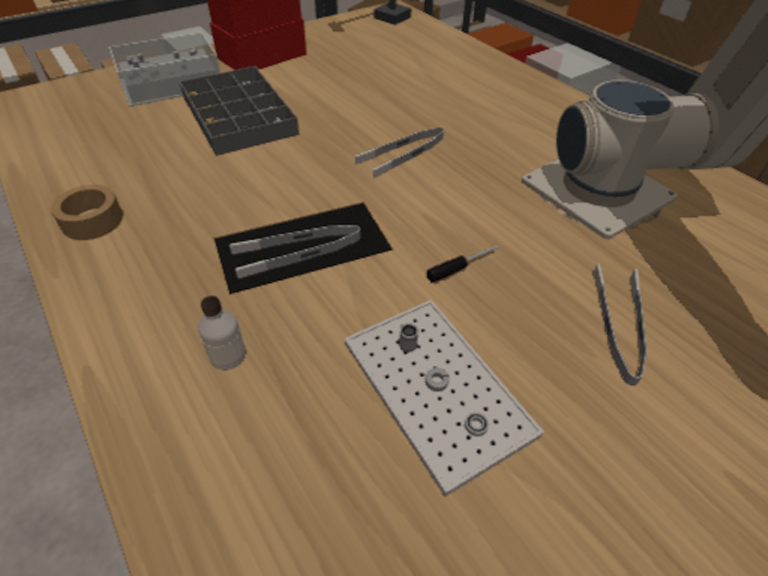

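The three tongs look-alikes in the top view (1.5x picture):

| Tongs | Pixels | Distance from base |
|---|---|---|
| Left front | ~(240,440) | ~0.38 m |
| Right front | ~(550,440) | ~0.41 m |
| On the mat | ~(462,265) | ~0.63 m |

The ones on the mat fit: they are farthest from the base and lie on the mat. Their jaws point away from the robot (about -12° yaw). The bearing is the dark tall sleeve at (320,272) in the top view and (409,338) in the scene view. I'll confirm with a crop and work out the first move.

```bash
cat >> h.py <<'E'
def delta(pos,yaw):
    "turn (deg about tool z) done first, then shift in the turned tool's axes (mm)"
    from scipy.spatial.transform import Rotation as Ro
    s=telemetry.state();y0=s["ee_rot"][2]
    turn=-np.degrees((yaw-y0+np.pi)%(2*np.pi)-np.pi)
    d=np.array(pos)-s["tcp_pos"]
    for nm,y in(("before turn",y0),("after turn",yaw)):
        R=Ro.from_euler("xyz",[np.pi,0,y]).as_matrix()
        print(nm,"shift mm",np.round(1e3*R.T@d,1))
    print("turn",round(turn,1),"tcp",s["tcp_pos"],s["ee_rot"])
E
python3 - <<'E'
from h import *
np.set_printoptions(precision=4,suppress=True)
c=capture("top");save(c,"crop1.png",5,(265,115,100,120))
delta((.605,-.182,.25),np.pi-.2)
E
```

```text
before turn shift mm [-631.6 -534.4   53.9]
after turn shift mm [-565.  -604.4   53.9]
turn -6.7 tcp [0.1713 0.5226 0.3039] [-3.1416 -0.      2.8248]
```

View pics/crop1.png

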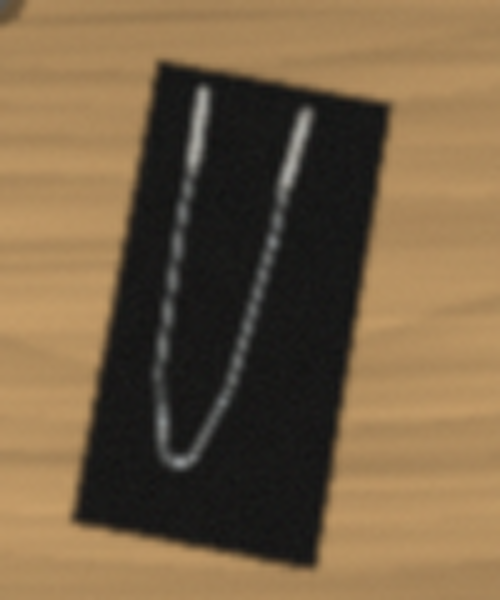

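The crop shows the tongs on the mat. The white jaw pads are at the top, at crop (203,125) and (297,145), and the U-bend is at (180,462).

Emit:
move_arm:
  rows:
    - [0,0,0,-6.7]
    - [-30,-30,3,0]
    - [-38,-41,4,0]
    - [-38,-41,4,0]
    - [-38,-41,4,0]
    - [-38,-41,4,0]
    - [-38,-41,4,0]
    - [-38,-41,4,0]
    - [-38,-41,4,0]
    - [-38,-41,4,0]
  fingers: 85
  squeeze: 40

```text
time_s: 2.4
tcp_pos: [0.4283, 0.1037, 0.269]
ee_rot: [3.141, 0.001, 2.942]
force: [1.4, 0.6, -0.3]
width: 0.993
```

Emit:
move_arm:
  rows:
    - [-38,-41,4,0]
    - [-38,-41,4,0]
    - [-38,-41,4,0]
    - [-38,-41,4,0]
    - [-38,-41,3,0]
    - [-30,-30,0,0]
    - [-11,-11,0,0]
    - [0,0,0,0]

```text
time_s: 3.4
tcp_pos: [0.6052, -0.1818, 0.2493]
ee_rot: [3.141, -0.001, 2.941]
force: [-0.1, 1.2, -1.1]
width: 0.998
```

Run:
```python
from h import *
np.set_printoptions(precision=4,suppress=True)
c=capture("wrist");save(c,"w1.png",1.5)
s=telemetry.state();print(s["time_s"],s["tcp_pos"],s["ee_rot"],ray(c,(0,0))[0])
for n in("wrist",):
  for q,z in(("tongs_grip",.013),("tongs_jaws",.013),("tongs",.002)):
    for d in place_of(n,q): print(q,round(d["conf"],2),np.round(d["uv"]),onz(c,d["uv"],z))
```

```text
3.45 [ 0.6048 -0.181   0.2497] [ 3.1412 -0.0008  2.9417] [ 0.5327 -0.1678  0.3195]
```

View pics/w1.png

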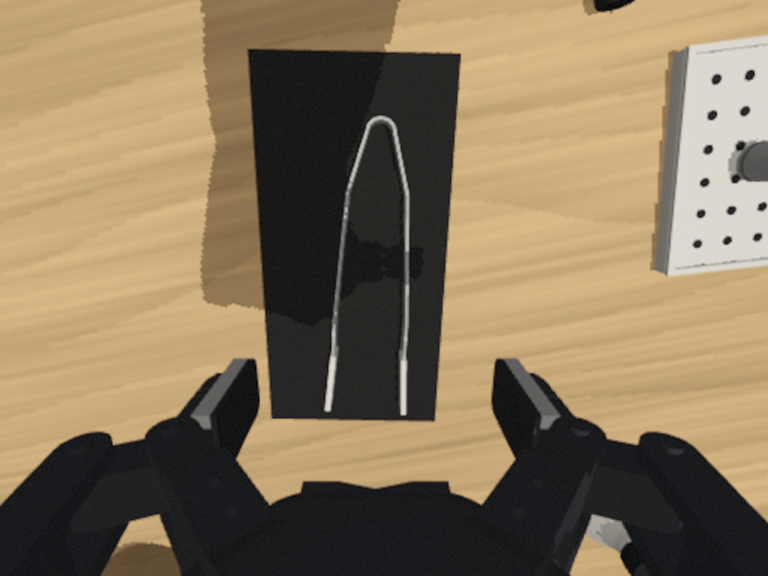

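The wrist picture (1.5x) shows the tongs on the mat with the U-bend top at (381,117) and jaw tips at (328,411) and (403,414). The networks found nothing here, so I'll work from these pixels.

Run:
```python
from h import *
np.set_printoptions(precision=4,suppress=True)
c=capture("wrist")
u,a,b=[onz(c,np.array(p)/1.5,.024) for p in((381,116),(328,411),(403,414))]
m=(a+b)/2;d=m-u;L=np.linalg.norm(d);d/=L
yaw=np.arctan2(d[1],d[0]);g=u+d*102.5/234*L
print(u,m,"L",L,"jaw spread",np.linalg.norm(a-b),"yaw",yaw,"grip",g,"from tips",m-d*.132)
# leg edges at kink after bend
for p in((348,190),(407,190),(333,355),(404,355)): 
    w=onz(c,np.array(p)/1.5,.024)-g; print(p,"along",w@d,"across",-w[0]*d[1]+w[1]*d[0])
g[2]=.12;delta(g,yaw+np.pi);print(g)
```

```text
[ 0.499  -0.1553  0.024 ] [ 0.7254 -0.2131  0.024 ] L 0.2336991042768116 jaw spread 0.06394486951195112 yaw -0.249948869330322 grip [ 0.5982 -0.1806  0.024 ] from tips [ 0.5975 -0.1805  0.024 ]
(348, 190) along -0.052030035417535994 across -0.02093676803029537
(407, 190) along -0.05423327290385457 across 0.021449953539601666
(333, 355) along 0.07894135626810263 across -0.02886606171197711
(404, 355) along 0.07595223001915541 across 0.028795446908673982
before turn shift mm [  6.4  -1.6 130.5]
after turn shift mm [  6.3  -1.9 130.5]
turn 2.9 tcp [ 0.6048 -0.1803  0.2505] [-3.1416  0.0005  2.943 ]
[ 0.5982 -0.1806  0.12  ]
```

Emit:
move_arm:
  rows:
    - [6,-2,15,2.9]
    - [0,0,30,0]
    - [0,0,40,0]
    - [0,0,40,0]
    - [0,0,30,0]
    - [0,0,15,0]
    - [0,0,6,0]
    - [0,0,0,0]

```text
time_s: 4.65
tcp_pos: [0.5992, -0.1822, 0.0746]
ee_rot: [-3.141, 0.001, 2.891]
force: [0.0, -0.8, 0.3]
width: 0.994
```

Emit:
move_arm:
  rows:
    - [0,0,0,0]
    - [0,0,0,0]
    - [0,0,0,0]
    - [0,0,0,0]
  fingers: 49

```text
time_s: 5.15
tcp_pos: [0.5995, -0.1827, 0.0753]
ee_rot: [-3.141, 0.002, 2.891]
force: [-1.4, 0.8, 6.6]
width: 0.578
```

Run:
```python
from h import *
c=capture("wrist");save(c,"w2.png",1.5)
s=telemetry.state();print(s["tcp_pos"],s["ee_rot"],s["width"]*85.4,s["force"])
```

```text
[ 0.59947699 -0.18265153  0.07527613] [-3.14101155e+00  2.35621250e-03  2.89095800e+00] 48.930749342672655 [0.1294607  0.20615811 6.15521866]
```

View pics/w2.png

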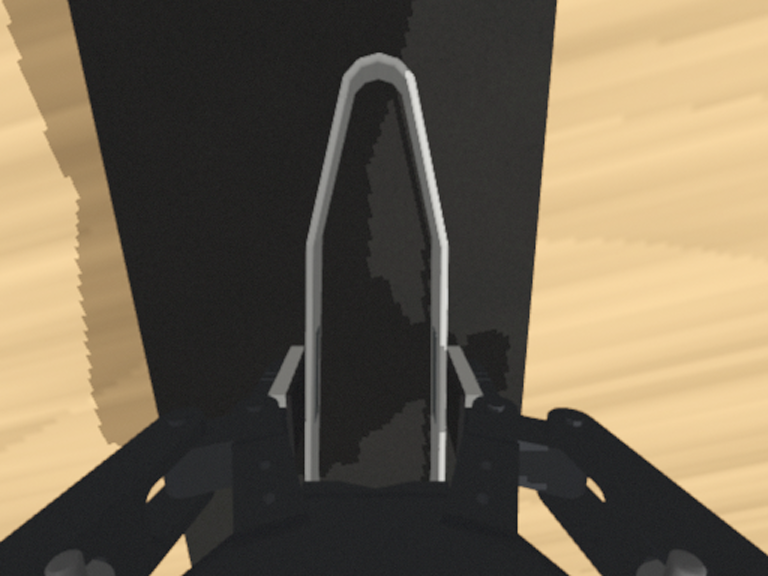

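The legs sit centred between the pads (49 mm opening), with the U-bend at (378,60). I'll lift straight up and hold for a moment.

Emit:
move_arm:
  rows:
    - [0,0,-5,0]
    - [0,0,-10,0]
    - [0,0,-20,0]
    - [0,0,-25,0]
    - [0,0,-25,0]
    - [0,0,-10,0]
    - [0,0,0,0]
    - [0,0,0,0]
    - [0,0,0,0]

```text
time_s: 6.32
tcp_pos: [0.5986, -0.1821, 0.1679]
ee_rot: [3.141, -0.002, 2.891]
force: [0.1, -0.1, -1.2]
width: 0.574
```

Run:
```python
from h import *
np.set_printoptions(precision=4,suppress=True)
c=capture("wrist");t=capture("top");s=capture("scene")
z=lambda im,x,y,w,h,W,H:cv2.resize(im["color"][y:y+h,x:x+w],(W,H),interpolation=cv2.INTER_CUBIC)
o=np.hstack([z(c,128,0,256,384,400,600),np.vstack([z(t,192,162,40,30,400,300),z(s,242,200,60,45,400,300)])])
cv2.imwrite("pics/m1.png",o[...,::-1])
st=telemetry.state();print(st["width"]*85.4,st["force"])
delta((.582,.106-.106,st["tcp_pos"][2]),-np.pi/2)
for n,cc in(("top",t),("scene",s)):
  for d in place_of(n,"bearing_center")[:2]: print(n,d["conf"],d["uv"],onz(cc,d["uv"],.0325))
  for d in spot_in(n,"bearing")[:2]: print(n,d)
  print(proj(cc,(.582,.106,.051)))
```

```text
48.95369482704639 [ 0.902   0.1862 -1.8737]
before turn shift mm [ 61.4 172.4   0. ]
after turn shift mm [-182.2   16.8    0. ]
turn -104.4 tcp [ 0.5988 -0.1822  0.1683] [ 3.1415 -0.0009  2.8911]
top 0.65 [213.5, 181.5] [0.5825 0.1007 0.0325]
top 0.41 [258.1, 111.2] [ 0.8023 -0.0387  0.0325]
[211.0667 180.3486]
scene 0.49 [273.8, 227.7] [0.5841 0.1139 0.0325]
scene {'box': [263.5, 214.6, 14.2, 19.6], 'conf': 0.45}
scene {'box': [132.4, 197.6, 32.5, 48.5], 'conf': 0.42}
[272.8677 219.8303]
```

View pics/m1.png

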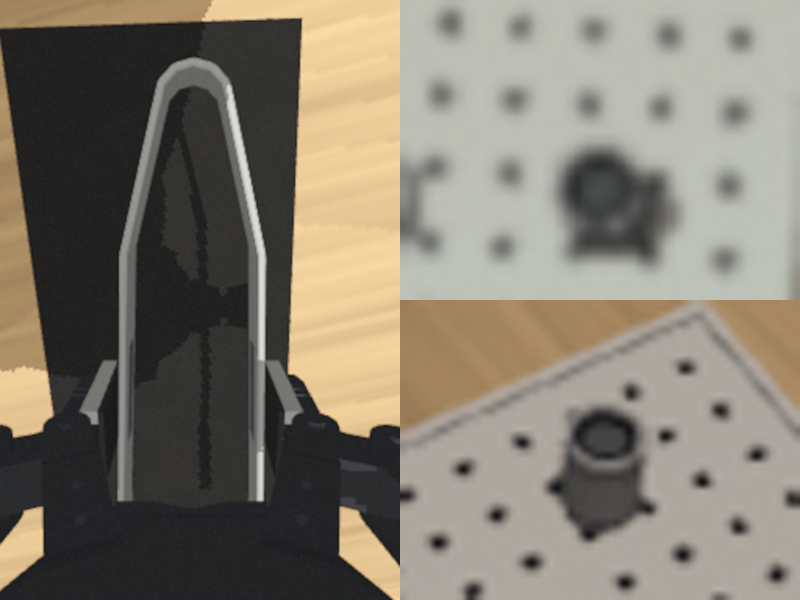

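The tongs hang level in the pads. The bearing stands with its top centre at top px (212,180.5) and scene px (272.7,220), which gives about (0.5815, 0.105). Next I move and turn to bring the tongs over the tray's right edge, jaws towards +y.

Emit:
move_arm:
  rows:
    - [10,25,0,0]
    - [15,45,0,-5]
    - [17,48,0,-8]
    - [20,40,0,-10]
    - [18,14,0,-10]
    - [0,0,0,-10]
    - [0,0,0,-10]
    - [0,0,0,-10]
    - [0,0,0,-10]
    - [0,0,0,-10]

```text
time_s: 7.92
tcp_pos: [0.5441, -0.0066, 0.169]
ee_rot: [-3.141, 0.0, -1.938]
force: [-0.1, 0.5, -1.9]
width: 0.571
```

Emit:
move_arm:
  rows:
    - [0,0,0,-10]
    - [0,0,0,-8]
    - [0,0,0,-3.4]
    - [0,0,0,0]
    - [0,0,0,0]

```text
time_s: 8.55
tcp_pos: [0.5441, -0.0065, 0.1689]
ee_rot: [-3.141, -0.0, -1.571]
force: [0.6, 0.8, -2.3]
width: 0.575
```

Run:
```python
from h import *
np.set_printoptions(precision=4,suppress=True)
delta((.5815,-.001,.168),-np.pi/2)
```

```text
before turn shift mm [ -5.6 -37.4   0.9]
after turn shift mm [ -5.5 -37.4   0.9]
turn -0.0 tcp [ 0.5441 -0.0065  0.1689] [-3.1415 -0.     -1.5713]
```

Emit:
move_arm:
  rows:
    - [-2,-12,0,0]
    - [-3,-20,5,0]
    - [-1,-5,10,0]
    - [0,0,7,0]
    - [0,0,0,0]
    - [0,0,0,0]

```text
time_s: 9.3
tcp_pos: [0.5808, -0.0005, 0.1471]
ee_rot: [3.142, -0.0, -1.57]
force: [0.1, -0.0, -1.3]
width: 0.573
```

Run:
```python
from h import *
np.set_printoptions(precision=4,suppress=True)
t=capture("top");s=capture("scene")
st=telemetry.state();p=st["tcp_pos"];print(p,st["ee_rot"])
z=lambda im,x,y,w,h,W,H:cv2.resize(im["color"][y:y+h,x:x+w],(W,H),interpolation=cv2.INTER_CUBIC)
o=np.hstack([z(t,187,157,60,60,400,400),z(s,215,170,100,100,400,400)])
cv2.imwrite("pics/m2.png",o[...,::-1])
zj=p[2]-.0623+.011
for n,c,x0,y0,k,off in(("top",t,187,157,400/60,0),("scene",s,215,170,4,400)):
  for nm,q in(("brg top",(.5815,.105,.051)),("tipL",(p[0]-.025,p[1]+.13,zj)),("tipR",(p[0]+.025,p[1]+.13,zj)),("jaw",(p[0],p[1]+.106,zj))):
    u=proj(c,q);print(n,nm,u,(u-[x0,y0]+.5)*k+[off,0])
```

```text
[ 0.581  -0.0006  0.1473] [-3.141  -0.0001 -1.5701]
top brg top [211.4058 180.5053] [166.0385 160.0352]
top tipL [201.1141 186.0258] [ 97.4277 196.8385]
top tipR [201.1334 168.9104] [97.5561 82.736 ]
top jaw [209.5521 177.2219] [153.6805 138.1457]
scene brg top [272.775 219.433] [633.0999 199.7322]
scene tipL [290.5254 208.4082] [704.1017 155.6327]
scene tipR [271.6234 218.9844] [628.4936 197.9374]
scene jaw [274.2251 206.316 ] [638.9002 147.264 ]
```

View pics/m2.png

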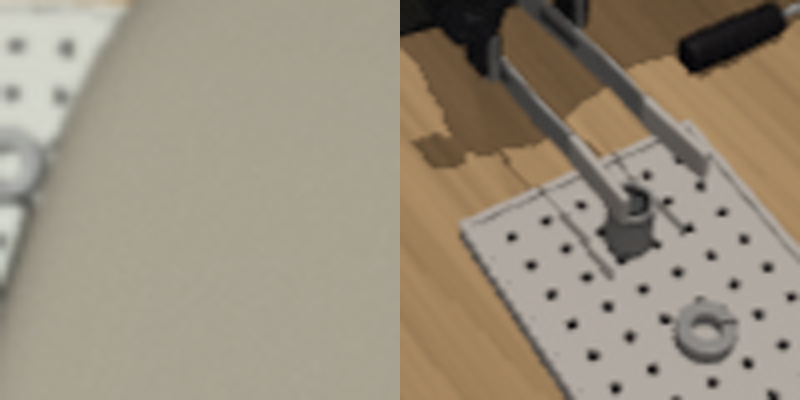

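In the scene crop the jaw tips are at (630,205) and (708,160), and the bearing top is at about (632,200). All match the predicted pixels to within about 1.5 image px, so the jaws straddle the bearing. I'll descend 49 mm and check.

Emit:
move_arm:
  rows:
    - [0,0,7,0]
    - [0,0,10,0]
    - [0,0,10,0]
    - [0,0,10,0]
    - [0,0,8,0]
    - [0,0,4,0]
    - [0,0,0,0]
    - [0,0,0,0]

```text
time_s: 10.4
tcp_pos: [0.5813, -0.0005, 0.0982]
ee_rot: [-3.141, -0.0, -1.57]
force: [0.2, 0.9, -2.0]
width: 0.57
```

Run:
```python
from h import *
np.set_printoptions(precision=4,suppress=True)
s=capture("scene");st=telemetry.state();print(st["tcp_pos"],st["ee_rot"],st["force"],st["width"]*85.4)
save(s,"s3.png",7,(225,170,90,80))
```

```text
[ 0.5813 -0.0006  0.0982] [-3.141  -0.0001 -1.5699] [ 0.2236  0.3873 -1.2989] 49.1961709750445
```

View pics/s3.png

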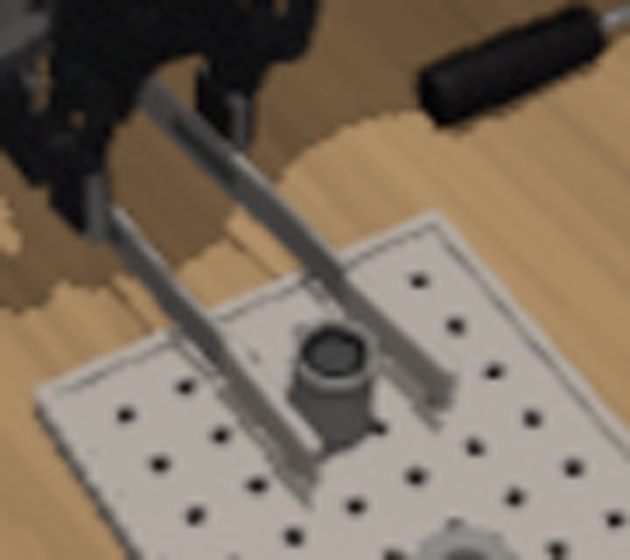

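The bearing, with its bore at (335,352), stands between the two jaws and is free of both. Now I close gently in stages.

Emit:
move_arm:
  rows:
    - [0,0,0,0]
    - [0,0,0,0]
    - [0,0,0,0]
  fingers: 42

```text
time_s: 10.82
tcp_pos: [0.5811, -0.0005, 0.098]
ee_rot: [-3.141, -0.0, -1.57]
force: [-1.5, -0.7, -2.1]
width: 0.495
```

Emit:
move_arm:
  rows:
    - [0,0,0,0]
    - [0,0,0,0]
    - [0,0,0,0]
    - [0,0,0,0]
  fingers: 39

```text
time_s: 11.32
tcp_pos: [0.5812, -0.0006, 0.0979]
ee_rot: [-3.141, -0.0, -1.57]
force: [0.4, 0.3, 0.6]
width: 0.458
```

Emit:
move_arm:
  rows:
    - [0,0,0,0]
    - [0,0,0,0]
    - [0,0,0,0]
    - [0,0,0,0]
  fingers: 34

```text
time_s: 11.82
tcp_pos: [0.5812, -0.0005, 0.0979]
ee_rot: [-3.141, -0.0, -1.57]
force: [0.7, -0.1, 0.9]
width: 0.455
```

The fingers stall at 38.9 mm under 40 N, so the bearing is clamped. Lifting.

Emit:
move_arm:
  rows:
    - [0,0,-4,0]
    - [0,0,-8,0]
    - [0,0,-12,0]
    - [0,0,-16,0]
    - [0,0,-18,0]
    - [0,0,-18,0]
    - [0,0,-14,0]
    - [0,0,-8,0]
    - [0,0,-4,0]
    - [0,0,0,0]

```text
time_s: 13.08
tcp_pos: [0.581, -0.0005, 0.1998]
ee_rot: [3.141, 0.0, -1.57]
force: [-0.3, -0.4, -1.8]
width: 0.454
```

Emit:
move_arm:
  rows:
    - [0,0,0,0]
    - [0,0,0,0]
    - [0,0,0,0]
    - [0,0,0,0]

```text
time_s: 13.58
tcp_pos: [0.5811, -0.0005, 0.1998]
ee_rot: [3.141, 0.0, -1.57]
force: [-0.4, 0.0, -2.4]
width: 0.454
```

Run:
```python
from h import *
np.set_printoptions(precision=4,suppress=True)
s=capture("scene");st=telemetry.state();p=st["tcp_pos"];print(p,st["ee_rot"],st["force"],st["width"]*85.4)
print("expected brg centre/top px",proj(s,(.5815,.105,.134)),proj(s,(.5815,.105,.153)))
for d in place_of("scene","bearing_center")[:2]: print(d)
save(s,"s4.png",4,(200,110,150,150))
```

```text
[ 0.5811 -0.0005  0.1998] [ 3.1415  0.     -1.57  ] [-0.1151  0.6166 -1.6751] 38.56120387187041
expected brg centre/top px [274.9832 194.2832] [275.5418 187.9212]
{'uv': [277.1, 198.1], 'conf': 0.66}
```

View pics/s4.png

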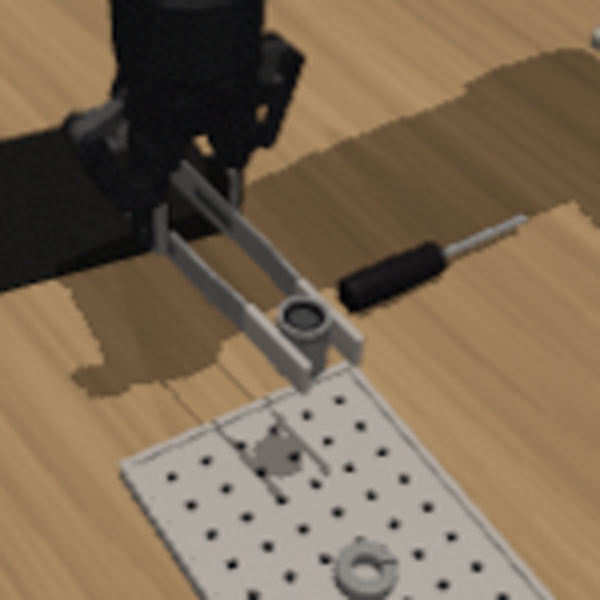

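The bearing is in the jaws, with its top at crop (304,316), which is px (276,189) against (275.5,187.9) expected. Its shadow lies on the tray below and the width has been steady, so I'm handing the job in.

```bash
python3 -c "
from h import *
print(order.close_job())"
```

```text
the job is handed in; nothing more can be done
None
```

I handed the job in with the arm holding the tongs and the linear bearing still in the air, about 10 cm above where the bearing stood. `close_job` gives no verdict, so the result is not confirmed.

**What I did:**
- I took the tongs on the mat, the set farthest from the base at about 0.63 m, and gripped them at 49 mm.
- I lifted them, turned them about 104° and lowered the open jaws over the bearing from above.
- I closed the jaws on the bearing with a 40 N squeeze. The fingers stalled at about 38.9 mm, and I lifted 102 mm.

**Last checks, at about 13.6 s of the 45 s allowed:**
- **Bearing:** the scene picture shows it in the jaws, clear of the gripper, with its shadow alone on the tray. Its top is within about 1.2 px of the expected position, so its centre is about 0.13 m up.
- **Tongs:** the grip is at about 0.137 m. The opening stayed steady at about 38.6 mm, and the TCP height did not change over the last 0.5 s.
- **Bystanders:** the hex driver and collar look in place in the last picture. The ring bearing and oil bottle were outside it, and I did not re-measure any of the four.

**Checks that failed or disagreed:**
- The networks found nothing in the wrist view, so I measured the tongs' pose from pixels; its length matched to about 1 mm.
- The last network reading of the bearing centre was about 4 px off the expected position.
- The top camera was blocked by the arm over the tray.
- The wrist read about 6 N while closing on the tongs on the mat, and this went away on lifting.

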